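# Release the latched extractor key

## Robot

A 6-joint arm with a two-finger parallel gripper is mounted at the origin on the work surface. World frame = base frame: x ahead of the robot, y to its left, z up, the work surface at z = 0. Lengths are in m, angles in rad, forces in N, time in s.
With the tool pointing down it reaches from about 0.375 to 0.9 m from the base axis. Payload 3.1 kg.
Tool frame: the origin (TCP) lies between the finger pads; the fingertips stand 22 mm ahead of it and the grasp point (between the pads) lies 3 mm ahead of it; z points along the fingers, y is the direction in which the jaws open and shut (so a half turn about z gives the same grasp; the last joint's range is limited). The gripper opens to 85 mm and grips with 20 to 120 N. Pads are 22 mm wide; open, the fingers measure 114 mm over their backs; the gripper's body (76 mm by 85 mm) begins 54 mm behind the grasp point. The pads swing forward as they close: fully open they stand 13 mm farther back than shut.
Start: joints at [-1.409, 0.527, 1.433, -0, 1.181, -0.178], TCP at [0.209, -0.589, 0.253] pointing down, gripper open.
Joint ranges: [-3.08, 3.08], [-0.75, 2.2], [0.22, 2.44], [-1.43, 4.57], [0, 2.65], [-2.85, 2.85]. Speed limits (rad/s): [2.79, 2.79, 3.14, 3.14, 3.14, 3.14].

## Interface

Orientations are given as a unit quaternion [x, y, z, w].
In Python, from station import status, snapshot, manip gives the robot as it stands.
- The arm moves only by the tool move_arm, never from a script. Its argument "plan" is a list that holds one entry, the list of rows, each a list of 7 numbers: the turn, a rotation vector about the tool's x, y, z scaled (see below), then the shift along the tool's x, y, z scaled (see below), then the closure, from 0 (fully open) to 1 (shut). A call has exactly 8 rows; each row is the pose to reach, as a shift and turn from the pose commanded when the call began, along the tool's axes at that moment; what a row does not reach only later rows make up. The controller multiplies each number of a shift by 100 mm and each number of a turn by pi/4 rad. A row lasts 1/8 s, in which the tool goes at most 62.5 mm and 10.7 degrees, less where a joint would pass 70% of its speed; a pose out of reach is approached as far as the arm can. A call with a number of a shift or a turn outside -1 to 1 is refused whole. A call with a gripper value outside its range is refused whole. The fingers move at their own pace and stop on an object; "force" is the grip in N (left out, the last holds). Time passes only in rows, so rows that repeat a pose let the fingers close, or fill a call up. It gives the time, the measured TCP pose, the force and the opening at its end, in the units of the state.
- status.sense(): the state, without advancing time (a new reading comes with each control period).
- snapshot(name): name is "scene" or "side" or "wrist"; returns a dict with "img" (420x560x3 uint8, red, green, blue), "depth" (420x560 float32, m along the optical axis (not along the pixel's ray), 0 where there is no reading), "mtx" (3x3 intrinsics, pixels), "k1" (the pictures are not rectified: a ray, as slopes to the right and down, at radius r is drawn at 1 + k1 r^2 times it, then the intrinsics apply), "T" (4x4, takes a point from camera to world coordinates). Camera axes: x right, y up, looking along -z (the intrinsics and any distortion apply to the point x, -y, -z); pixel columns grow to the right and rows downward; lengths in m; the calibration is good to about 2 mm. A picture is of the moment at which its call begins.
- manip.sign_off(): hands the job in, once; it reports no verdict.
The state is a dict: "t": time; "q": joint angles; "qd": joint speeds; "tau": joint torques, N m; "tcp_pos": TCP position; "tool_rot": TCP orientation; "force": force on the tool from outside, world axes, zero at the start; "ft_torque": the same for the moment, N m; "finger_gap": opening from 0.0 (shut) to 1.0 (fully open).
Only numpy, scipy, OpenCV 4.12 (cv2) and the standard library are available. Lean on these libraries where they do the work, as an engineer would, in place of code of your own. Each camera call takes 0.05 s, during which the arm holds its last target. There are 200 camera calls.

## Task

One of the four identical black keys on the cream control box of the fume extractor is still latched down. Tap the keys lightly with the fingertips to find the one that does not give, press that one until it unlatches, and let it spring up. The other keys may only be tapped, not pushed far in; leave every loose thing where it stands, and finish clear of the box.

Things in the scene. Friction and masses are not known exactly. Their poses are not given: they have to be found in the camera images.
- panel: cream control box of the fume extraction, fixed on the bench, 130 (its x) x 360 (its y) x 70 mm high; origin at the centre of its underside. The four keys stand in a row along its y, on its centre line, 58 mm from centre to centre, from 115 mm on the -y side to 59 mm on the +y side
- key_a: one of four identical square black key caps, 33 x 33 mm (which name stands at which place changes). Origin at the centre of its flat top, z up, 13 to 17 mm above the box's top: seated unevenly, so height does not tell which is latched. Moves straight down. Free: gives from 2.5 N, then 1.4 N/mm, home 8 mm down. Latched: gives under 0.5 mm at 6 N, trips at 9 to 11 N some 2 mm down (stop at 2.5), then rises 5 mm above its start
- key_b: one of four identical square black key caps, 33 x 33 mm (which name stands at which place changes). Origin at the centre of its flat top, z up, 13 to 17 mm above the box's top: seated unevenly, so height does not tell which is latched. Moves straight down. Free: gives from 2.5 N, then 1.4 N/mm, home 8 mm down. Latched: gives under 0.5 mm at 6 N, trips at 9 to 11 N some 2 mm down (stop at 2.5), then rises 5 mm above its start
- key_c: one of four identical square black key caps, 33 x 33 mm (which name stands at which place changes). Origin at the centre of its flat top, z up, 13 to 17 mm above the box's top: seated unevenly, so height does not tell which is latched. Moves straight down. Free: gives from 2.5 N, then 1.4 N/mm, home 8 mm down. Latched: gives under 0.5 mm at 6 N, trips at 9 to 11 N some 2 mm down (stop at 2.5), then rises 5 mm above its start
- key_d: one of four identical square black key caps, 33 x 33 mm (which name stands at which place changes). Origin at the centre of its flat top, z up, 13 to 17 mm above the box's top: seated unevenly, so height does not tell which is latched. Moves straight down. Free: gives from 2.5 N, then 1.4 N/mm, home 8 mm down. Latched: gives under 0.5 mm at 6 N, trips at 9 to 11 N some 2 mm down (stop at 2.5), then rises 5 mm above its start
- puck: loose aluminium casting sample, 38 mm across, 20 mm high, standing on the control box beside the row of keys; origin at the centre of its underside
- tongs: loose steel crucible tongs lying on the bench on the robot's side of the box, 200 mm long, 12 mm thick; origin at the pivot, underside
- ingot: loose aluminium ingot, 35 x 110 x 22 mm, lying behind the box; origin at the centre of its underside
- crucible: loose clay crucible, 84 mm across, 85 mm high, to the left; origin at the centre of its underside
- ladle: loose white casting ladle, cup 72 mm across and 45 mm high with a 65 mm side handle, to the right; origin at the centre of the cup's underside

How it is judged:
On the way:
1. the latched key has been pressed and has sprung up, untouched, more than 4 mm (((distance of key_a from where it was at the start of the episode above 0.004 m and contact force between key_a and anything else below 0.1 N and linear speed of key_a below 0.01 m/s) or (distance of key_b from where it was at the start of the episode above 0.004 m and contact force between key_b and anything else below 0.1 N and linear speed of key_b below 0.01 m/s) or (distance of key_c from where it was at the start of the episode above 0.004 m and contact force between key_c and anything else below 0.1 N and linear speed of key_c below 0.01 m/s) or (distance of key_d from where it was at the start of the episode above 0.004 m and contact force between key_d and anything else below 0.1 N and linear speed of key_d below 0.01 m/s))), for 0.2 s.
At the end, for the whole second after the job is handed in: the key that was latched stands 4 mm or more (about 5 mm) higher than at the start (free keys cannot rise), untouched and still; none is out of place by more than 5.7 mm; every loose thing is within 15 mm of its start (((distance of key_a from where it was at the start of the episode above 0.004 m and contact force between key_a and anything else below 0.1 N and linear speed of key_a below 0.01 m/s) or (distance of key_b from where it was at the start of the episode above 0.004 m and contact force between key_b and anything else below 0.1 N and linear speed of key_b below 0.01 m/s) or (distance of key_c from where it was at the start of the episode above 0.004 m and contact force between key_c and anything else below 0.1 N and linear speed of key_c below 0.01 m/s) or (distance of key_d from where it was at the start of the episode above 0.004 m and contact force between key_d and anything else below 0.1 N and linear speed of key_d below 0.01 m/s)) and distance of each of key_a, key_b, key_c, key_d from where it was at the start of the episode below 0.0057 m and distance of each of puck, tongs, ingot, crucible, ladle from where it was at the start of the episode below 0.015 m).
It fails at once if a free key is pushed far in, not just tapped (more than 5.7 mm, about 10 N; the latched one cannot go that far) (distance of any of key_a, key_b, key_c, key_d from where it was at the start of the episode above 0.0057 m).
It fails at once if a loose thing is pushed or lifted by more than 20 mm (distance of any of puck, tongs, ingot, crucible, ladle from where it was at the start of the episode above 0.02 m).
It fails at once if a key is hammered (more than 40 N) (contact force between any of key_a, key_b, key_c, key_d and anything else above 40 N).
It also fails if it takes over 53 s, if anything falls off the work surface, if the arm or the gripper's body presses on something with over 40 N, if the wrist force passes 120 N, or if a joint passes its speed limit or range.

## Working session

There is one attempt and no reset: what is moved stays moved. The work goes in short steps, Python scripts to look and compute and a tool call to move; the robot and the scene stay as the last step left them, time stands still between calls to the robot, and variables do not carry over. Pictures are saved under pics/ and viewed, on a budget of 10 in all, crops included, one or two more only if the job needs it, and the job is handed in when it is done.

Besides the shell and the picture viewer there is one more tool, called after "Emit:" in YAML: its name, and indented under it one key for each argument. move_arm: Moves the arm, as the interface text tells. Its arguments: {"type":"object","properties":{"plan":{"type":"array"},"force":{"type":"number"}},"required":["plan"]}

```bash
mkdir -p pics
cat > h.py <<'E'
import numpy as np, cv2
from station import status, snapshot, manip
def save(s,n): cv2.imwrite(f'pics/{n}.png',s['img'][:,:,::-1])
def cloud(s):
    K=np.array(s['mtx']);h,w=s['depth'].shape
    v,u=np.mgrid[:h,:w].astype(float)
    p=cv2.undistortPoints(np.stack([u,v],-1).reshape(-1,1,2),K,np.array([s['k1'],0,0,0.])).reshape(h,w,2)
    d=s['depth'];c=np.stack([p[...,0]*d,-p[...,1]*d,-d,np.ones_like(d)],-1)
    W=(c@np.array(s['T']).T)[...,:3];W[d==0]=np.nan
    return W
E
python3 - <<'E'
from h import *
for n in ['scene','side']:
    s=snapshot(n);save(s,n+'0');np.savez(n+'0.npz',**s);print(n,s['T'])
print(status.sense())
E
```

```text
scene [[ 0.5781737  -0.66935081  0.4665669   1.33880506]
 [ 0.81581337  0.48322564 -0.31771298 -0.49170425]
 [-0.01279565  0.5643248   0.82545369  1.38926405]
 [ 0.          0.          0.          1.        ]]
side [[-8.93664396e-01  3.39231905e-01 -2.93744212e-01  2.33718891e-01]
 [-4.48735811e-01 -6.75081604e-01  5.85577493e-01  6.63138589e-01]
 [ 3.45254192e-04  6.55123304e-01  7.55521897e-01  9.27555370e-01]
 [ 0.00000000e+00  0.00000000e+00  0.00000000e+00  1.00000000e+00]]
{'t': 0.1, 'q': array([-1.40852576e+00,  5.28410605e-01,  1.43380874e+00, -2.11634659e-05,
        1.18141771e+00, -1.78518977e-01]), 'qd': array([-0.00034248, -0.00213366, -0.00293129, -0.00253682, -0.00207791,
        0.00067394]), 'tau': array([ 2.66249926e-04, -4.43304598e+01, -1.78585821e+01, -3.01212040e-04,
        3.89678913e-03, -6.45740698e-06]), 'tcp_pos': array([ 0.20880344, -0.58842626,  0.25239746]), 'tool_rot': array([ 9.85516704e-01,  1.69575298e-01, -1.48070982e-06, -1.02224881e-03]), 'force': array([-0.31788108,  0.03786437, -0.0287728 ]), 'ft_torque': array([-0.01434792, -0.04429045, -0.02949204]), 'finger_gap': 1.00083386598039}
```

View pics/scene0.png

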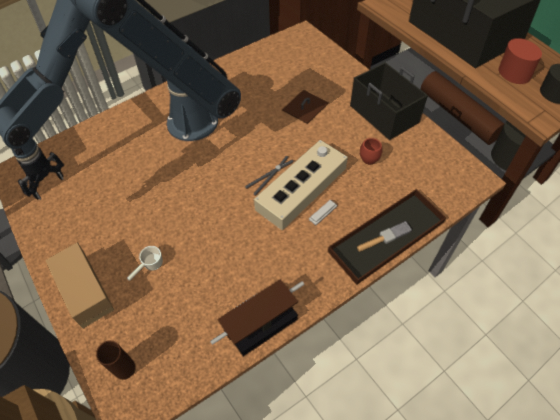

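View pics/side0.png

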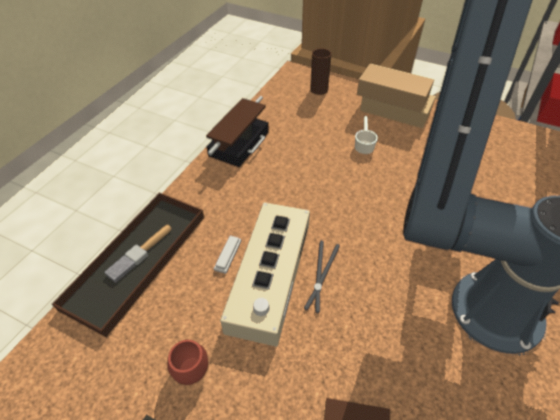

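The scene view shows the keys at about (281,197), (291,187), (303,176) and (314,167), with the puck at (323,150). In the side view the keys are at (281,223), (275,240), (269,258) and (263,279), with the puck at (261,306) and the tongs at (320,285). Next I'll find the key positions from depth.

```bash
cat > loc.py <<'E'
from h import *
for n,(x0,x1,y0,y1) in dict(scene=(245,360,130,235),side=(215,320,195,350)).items():
    s=dict(np.load(n+'0.npz'));W=cloud(s);im=s['img'].astype(int)
    m=np.zeros(im.shape[:2],bool);m[y0:y1,x0:x1]=1
    top=m&(W[...,2]>.06)&(W[...,2]<.078)
    r=cv2.minAreaRect((W[top][:,:2]*1000).astype(np.float32));print(n,'box',r,np.median(W[top][:,2]))
    k=m&(im.max(2)<70)&(W[...,2]>.076)&(W[...,2]<.1)
    N,l,st,c=cv2.connectedComponentsWithStats(k.astype(np.uint8))
    for i in range(1,N):
        if st[i,4]>15:
            P=W[l==i];t=P[P[:,2]>np.median(P[:,2])-.003]
            R=cv2.minAreaRect((t[:,:2]*1000).astype(np.float32))
            print('key',c[i].round(),st[i,4],np.median(t,0).round(4),np.round(R[0],1),np.round(R[1],1),round(R[2],1))
    p=m&(W[...,2]>.084)&(im.min(2)>110);print('puck',p.sum(),np.median(W[p],0).round(4))
E
python3 loc.py
```

```text
scene box ((529.8583374023438, 154.71026611328125), (133.4257354736328, 363.18597412109375), 13.861729621887207) 0.06929514629032485
key [313. 165.] 63 [0.518  0.2107 0.0826] [518.5 211. ] [30.  32.3] 9.3
key [302. 175.] 72 [0.5318 0.1534 0.0836] [532.9 155.9] [31.4 30.9] 14.3
key [292. 185.] 78 [0.5458 0.0974 0.0838] [545.9  97.7] [30.7 32.3] 18.1
key [280. 196.] 81 [0.5598 0.0411 0.0844] [559.7  40. ] [31.3 36.9] 12.3
puck 64 [0.4838 0.2751 0.0886]
side box ((528.507568359375, 157.73233032226562), (130.56753540039062, 361.9210510253906), 13.156911849975586) 0.07001786912974528
key [280. 222.] 122 [0.5532 0.0493 0.0841] [552.7  48.5] [30.6 30.7] 15.3
key [275. 240.] 136 [0.5402 0.1056 0.0837] [540.  104.8] [31.5 29.3] 16.0
key [269. 259.] 153 [0.5264 0.1615 0.0846] [526.8 160.8] [31.  28.6] 11.6
key [263. 279.] 167 [0.5138 0.2177 0.0833] [514. 217.] [31.4 29.2] 12.2
puck 189 [0.4821 0.2824 0.0899]
```

Emit:
move_arm:
  plan:
    - [[0,0,0.133,0.9,-0.8,0,1],[0,0,0.133,0.9,-0.8,0,1],[0,0,0.133,0.9,-0.8,0,1],[0,0,0.133,0.9,-0.8,0,1],[0,0,0.133,0.9,-0.8,0,1],[0,0,0.133,0.9,-0.8,0,1],[0,0,0.133,0.9,-0.8,0,1],[0,0,0.133,0.9,-0.8,0,1]]

```text
t: 1.1
tcp_pos: [0.2667, -0.4838, 0.2532]
tool_rot: [0.993, 0.118, -0.0, -0.0]
force: [-0.5, -0.1, -0.0]
finger_gap: -0.004
```

Emit:
move_arm:
  plan:
    - [[0,0,0,0.8,-0.9,0,1],[0,0,0,0.8,-0.9,0,1],[0,0,0,0.8,-0.9,0,1],[0,0,0,0.8,-0.9,0,1],[0,0,0,0.8,-0.9,0,1],[0,0,0,0.8,-0.9,0,1],[0,0,0,0.8,-0.9,0,1],[0,0,0,0.8,-0.9,0,1]]

```text
t: 2.1
tcp_pos: [0.3235, -0.3776, 0.2532]
tool_rot: [0.993, 0.118, -0.0, -0.0]
force: [-0.2, 0.4, 0.2]
finger_gap: -0.001
```

Emit:
move_arm:
  plan:
    - [[0,0,0,0.8,-0.9,0,1],[0,0,0,0.8,-0.9,0,1],[0,0,0,0.8,-0.9,0,1],[0,0,0,0.8,-0.9,0,1],[0,0,0,0.8,-0.9,0,1],[0,0,0,0.8,-0.9,0,1],[0,0,0,0.8,-0.9,0,1],[0,0,0,0.8,-0.9,0,1]]

```text
t: 3.1
tcp_pos: [0.3802, -0.2714, 0.2533]
tool_rot: [0.993, 0.118, -0.0, -0.0]
force: [0.0, 0.6, 0.8]
finger_gap: 0.004
```

Emit:
move_arm:
  plan:
    - [[0,0,0,0.8,-0.9,0,1],[0,0,0,0.8,-0.9,0,1],[0,0,0,0.8,-0.9,0,1],[0,0,0,0.8,-0.9,0,1],[0,0,0,0.8,-0.9,0,1],[0,0,0,0.8,-0.9,0,1],[0,0,0,0.8,-0.9,0,1],[0,0,0,0.8,-0.9,0,1]]

```text
t: 4.1
tcp_pos: [0.437, -0.1653, 0.2533]
tool_rot: [0.993, 0.117, -0.0, -0.0]
force: [-0.7, -0.3, 0.0]
finger_gap: -0.002
```

Emit:
move_arm:
  plan:
    - [[0,0,0,0.8,-0.9,0,1],[0,0,0,0.8,-0.9,0,1],[0,0,0,0.8,-0.9,0,1],[0,0,0,0.8,-0.9,0,1],[0,0,0,0.8,-0.9,0,1],[0,0,0,0.8,-0.9,0,1],[0,0,0,0.8,-0.9,0,1],[0,0,0,0.8,-0.9,0,1]]

```text
t: 5.1
tcp_pos: [0.4937, -0.059, 0.2533]
tool_rot: [0.993, 0.117, -0.0, -0.0]
force: [0.5, -0.4, 0.7]
finger_gap: 0.0
```

Emit:
move_arm:
  plan:
    - [[0,0,0,0.85,-0.86,0,1],[0,0,0,0.85,-0.86,0,1],[0,0,0,0.85,-0.86,0,1],[0,0,0,0.85,-0.86,0.9,1],[0,0,0,0.85,-0.86,0.9,1],[0,0,0,0.85,-0.86,0.9,1],[0,0,0,0.85,-0.86,0.9,1],[0,0,0,0.85,-0.86,0.9,1]]

```text
t: 6.1
tcp_pos: [0.5574, 0.0444, 0.165]
tool_rot: [0.993, 0.118, 0.002, 0.0]
force: [-0.2, 0.6, 0.2]
finger_gap: 0.0
```

Run:
```python
from h import *
print(status.sense()['tcp_pos'])
s=snapshot('wrist');save(s,'wrist1');W=cloud(s);im=s['img'].astype(int)
k=(im.max(2)<70)&(W[...,2]>.076)&(W[...,2]<.095)
N,l,st,c=cv2.connectedComponentsWithStats(k.astype(np.uint8))
for i in range(1,N):
    if st[i,4]>100:
        P=W[l==i];t=P[P[:,2]>np.median(P[:,2])-.003];R=cv2.minAreaRect((t[:,:2]*1000).astype(np.float32))
        print(c[i].round(),st[i,4],np.median(t,0).round(4),np.round(R[0],1),np.round(R[1],1),R[2])
```

```text
[0.55743051 0.04443848 0.16502715]
[ 47. 230.] 2045 [0.517  0.2113 0.0834] [515.7 212.5] [32.1 33. ] 12.953826904296875
[124. 231.] 2029 [0.5302 0.1553 0.0845] [529.  155.7] [32.2 32.4] 13.133279800415039
[201. 231.] 1920 [0.5431 0.0996 0.0835] [542. 100.] [32.3 33. ] 13.017792701721191
[278. 232.] 1916 [0.5561 0.0439 0.0848] [555.2  43.7] [32.3 32.9] 12.995013236999512
```

View pics/wrist1.png

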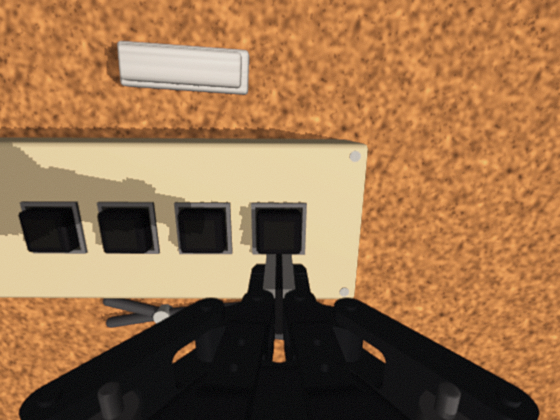

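The wrist view shows the shut fingers at (278,255), in line with the first key at (278,232). The measured key spacing of about 57–58 mm and the heights fit the given sizes. Next I'll descend to just above it.

Emit:
move_arm:
  plan:
    - [[0,0,0,-0.01,0,0.3,1],[0,0,0,-0.01,0,0.5,1],[0,0,0,-0.01,0,0.53,1],[0,0,0,-0.01,0,0.53,1],[0,0,0,-0.01,0,0.53,1],[0,0,0,-0.01,0,0.53,1],[0,0,0,-0.01,0,0.53,1],[0,0,0,-0.01,0,0.53,1]]

```text
t: 7.15
tcp_pos: [0.5554, 0.0447, 0.1105]
tool_rot: [0.993, 0.118, 0.0, 0.0]
force: [-0.1, 0.4, 0.1]
finger_gap: -0.001
```

Emit:
move_arm:
  plan:
    - [[0,0,0,0,0,0.01,1],[0,0,0,0,0,0.02,1],[0,0,0,0,0,0.02,1],[0,0,0,0,0,0.02,1],[0,0,0,0,0,0.02,1],[0,0,0,0,0,0.02,1],[0,0,0,0,0,0.02,1],[0,0,0,0,0,0.02,1]]

```text
t: 8.15
tcp_pos: [0.5553, 0.0446, 0.1083]
tool_rot: [0.993, 0.118, 0.0, -0.0]
force: [-0.3, 0.2, 0.4]
finger_gap: 0.004
```

Emit:
move_arm:
  plan:
    - [[0,0,0,0,0,0.01,1],[0,0,0,0,0,0.02,1],[0,0,0,0,0,0.02,1],[0,0,0,0,0,0.02,1],[0,0,0,0,0,0.02,1],[0,0,0,0,0,0.02,1],[0,0,0,0,0,0.02,1],[0,0,0,0,0,0.02,1]]

```text
t: 9.15
tcp_pos: [0.5554, 0.0447, 0.1069]
tool_rot: [0.993, 0.118, 0.0, 0.0]
force: [-1.4, -0.0, 5.4]
finger_gap: 0.001
```

Emit:
move_arm:
  plan:
    - [[0,0,0,0,0,0.01,1],[0,0,0,0,0,0.01,1],[0,0,0,0,0,0.01,1],[0,0,0,0,0,0.01,1],[0,0,0,0,0,0.01,1],[0,0,0,0,0,0.01,1],[0,0,0,0,0,0.01,1],[0,0,0,0,0,0.01,1]]

```text
t: 10.15
tcp_pos: [0.5554, 0.0446, 0.1063]
tool_rot: [0.993, 0.118, 0.0, 0.0]
force: [-2.0, -0.1, 8.0]
finger_gap: -0.001
```

The force rose 2.6 N over 0.6 mm, far stiffer than a free key. At 8 N a free key would have made contact 2 mm higher than this one did, so this key is the latched one. I'll press on until it trips.

Emit:
move_arm:
  plan:
    - [[0,0,0,0,0,0.005,1],[0,0,0,0,0,0.01,1],[0,0,0,0,0,0.01,1],[0,0,0,0,0,0.015,1],[0,0,0,0,0,0.015,1],[0,0,0,0,0,0.015,1],[0,0,0,0,0,0.015,1],[0,0,0,0,0,0.015,1]]

```text
t: 11.15
tcp_pos: [0.5554, 0.0446, 0.1049]
tool_rot: [0.993, 0.118, 0.0, 0.0]
force: [-2.1, -0.6, 8.8]
finger_gap: 0.0
```

Emit:
move_arm:
  plan:
    - [[0,0,0,0,0,-0.05,1],[0,0,0,0,0,-0.2,1],[0,0,0,0,0,-0.4,1],[0,0,0,0,0,-0.595,1],[0,0,0,0,0,-0.595,1],[0,0,0,0,0,-0.595,1],[0,0,0,0,0,-0.595,1],[0,0,0,0,0,-0.595,1]]

```text
t: 12.15
tcp_pos: [0.555, 0.0447, 0.1626]
tool_rot: [0.993, 0.118, -0.001, -0.0]
force: [-0.1, -0.5, 0.6]
finger_gap: 0.001
```

```bash
cat > chk.py <<'E'
from h import *
import sys
print(status.sense()['tcp_pos'])
s=snapshot('wrist');save(s,sys.argv[1]);W=cloud(s);im=s['img'].astype(int)
k=(im.max(2)<70)&(W[...,2]>.076)&(W[...,2]<.1)
N,l,st,c=cv2.connectedComponentsWithStats(k.astype(np.uint8))
for i in range(1,N):
    if st[i,4]>100:
        P=W[l==i];t=P[P[:,2]>np.median(P[:,2])-.003]
        print(c[i].round(),st[i,4],np.median(t,0).round(4))
E
python3 chk.py wrist2
```

```text
[0.554975   0.04466821 0.16260448]
[ 45. 228.] 2108 [0.5168 0.2111 0.0834]
[123. 228.] 2090 [0.5301 0.1552 0.0845]
[201. 228.] 1982 [0.5431 0.0995 0.0835]
[280. 229.] 1969 [0.5563 0.044  0.0847]
```

The key hasn't risen: 84.7 mm now against 84.8 mm before. It may not have tripped at 8.8 N. Before pressing harder I'll tap the next key for comparison.

Emit:
move_arm:
  plan:
    - [[0,0,0,0,-0.3,0,1],[0,0,0,0,-0.57,0,1],[0,0,0,0,-0.57,0.2,1],[0,0,0,0,-0.57,0.4,1],[0,0,0,0,-0.57,0.54,1],[0,0,0,0,-0.57,0.55,1],[0,0,0,0,-0.57,0.56,1],[0,0,0,0,-0.57,0.56,1]]

```text
t: 13.2
tcp_pos: [0.5425, 0.1, 0.1079]
tool_rot: [0.993, 0.118, 0.001, 0.0]
force: [-0.8, -0.3, -0.1]
finger_gap: -0.002
```

Emit:
move_arm:
  plan:
    - [[0,0,0,0,0,0.01,1],[0,0,0,0,0,0.015,1],[0,0,0,0,0,0.02,1],[0,0,0,0,0,0.02,1],[0,0,0,0,0,0.02,1],[0,0,0,0,0,0.02,1],[0,0,0,0,0,0.02,1],[0,0,0,0,0,0.02,1]]

```text
t: 14.2
tcp_pos: [0.5421, 0.1001, 0.1054]
tool_rot: [0.993, 0.118, 0.0, 0.0]
force: [-0.5, 0.6, 3.4]
finger_gap: 0.0
```

Emit:
move_arm:
  plan:
    - [[0,0,0,0,0,0.01,1],[0,0,0,0,0,0.015,1],[0,0,0,0,0,0.015,1],[0,0,0,0,0,0.015,1],[0,0,0,0,0,0.015,1],[0,0,0,0,0,0.015,1],[0,0,0,0,0,0.015,1],[0,0,0,0,0,0.015,1]]

```text
t: 15.2
tcp_pos: [0.5421, 0.1001, 0.1038]
tool_rot: [0.993, 0.118, 0.0, 0.0]
force: [0.1, -0.6, 4.8]
finger_gap: -0.003
```

Key 2 gives softly, 3.4 to 4.8 N over 1.6 mm, so it is free. Key 1 is the latched one and stopped just short of tripping. I'll go back and press a little deeper.

Emit:
move_arm:
  plan:
    - [[0,0,0,0,0,-0.2,1],[0,0,0,0,0.3,-0.25,1],[0,0,0,0,0.57,-0.25,1],[0,0,0,0,0.57,-0.15,1],[0,0,0,0,0.57,-0.06,1],[0,0,0,0,0.57,-0.04,1],[0,0,0,0,0.57,-0.02,1],[0,0,0,0,0.57,0.0,1]]

```text
t: 16.2
tcp_pos: [0.5538, 0.0454, 0.1043]
tool_rot: [0.993, 0.119, -0.002, -0.0]
force: [-5.0, -1.6, 13.4]
finger_gap: 0.001
```

Emit:
move_arm:
  plan:
    - [[0,0,0,0,0,0.005,1],[0,0,0,0,0,0.01,1],[0,0,0,0,0,0.01,1],[0,0,0,0,0,0.01,1],[0,0,0,0,0,0.01,1],[0,0,0,0,0,0.01,1],[0,0,0,0,0,0.01,1],[0,0,0,0,0,0.01,1]]

```text
t: 17.2
tcp_pos: [0.5538, 0.0454, 0.1044]
tool_rot: [0.993, 0.119, -0.001, 0.0]
force: [-5.8, -1.4, 14.9]
finger_gap: 0.001
```

Emit:
move_arm:
  plan:
    - [[0,0,0,0,0,-0.02,1],[0,0,0,0,0,-0.05,1],[0,0,0,0,0,-0.2,1],[0,0,0,0,0,-0.4,1],[0,0,0,0,0,-0.6,1],[0,0,0,0,0,-0.6,1],[0,0,0,0,0,-0.6,1],[0,0,0,0,0,-0.6,1]]

```text
t: 18.2
tcp_pos: [0.5547, 0.0449, 0.1619]
tool_rot: [0.993, 0.118, -0.001, -0.0]
force: [-0.4, -0.4, -0.8]
finger_gap: -0.001
```

```bash
python3 chk.py wrist3
```

```text
[0.55471594 0.04485703 0.16189696]
[ 45. 227.] 2130 [0.5169 0.211  0.0834]
[123. 228.] 2104 [0.5302 0.1552 0.0844]
[201. 228.] 1995 [0.5432 0.0997 0.0835]
[280. 231.] 2104 [0.5566 0.044  0.0897]
```

Key 1 now stands at 89.7 mm, up 5 mm, and the others haven't moved. I'll retreat upward and check the loose things.

Emit:
move_arm:
  plan:
    - [[0,0,0,0,0,-0.3,1],[0,0,0,0,0,-0.6,1],[0,0,0,0,0,-0.9,1],[0,0,0,0,0.3,-0.9,1],[0,0,0,0,0.6,-0.9,1],[0,0,0,0,0.9,-0.9,1],[0,0,0,0,0.9,-0.9,1],[0,0,0,0,0.9,-0.9,1]]

```text
t: 19.25
tcp_pos: [0.5758, -0.0423, 0.2522]
tool_rot: [0.993, 0.118, -0.001, -0.001]
force: [-0.5, -0.5, 0.0]
finger_gap: -0.002
```

Emit:
move_arm:
  plan:
    - [[0,0,0,0,0.3,0,1],[0,0,0,0,0.6,0,1],[0,0,0,0,0.9,0,1],[0,0,0,0,0.9,0,1],[0,0,0,0,0.9,0,1],[0,0,0,0,0.9,0,1],[0,0,0,0,0.9,0,1],[0,0,0,0,0.9,0,1]]

```text
t: 20.25
tcp_pos: [0.5974, -0.1298, 0.2529]
tool_rot: [0.993, 0.118, 0.0, -0.0]
force: [0.2, 0.2, 0.4]
finger_gap: 0.003
```

Run:
```python
from h import *
o=[]
for n in ['scene','side']:
    s=snapshot(n);o.append(s['img']);np.savez(n+'1.npz',**s)
cv2.imwrite('pics/end.png',np.hstack([o[0][110:300,100:420],o[1][110:400,150:450][:190*1]])[:,:,::-1])
print(status.sense()['tcp_pos'])
exec(open('loc.py').read().replace("'0.npz'","'1.npz'"))
for n in ['scene','side']:
    a=np.load(n+'0.npz')['img'].astype(int);b=np.load(n+'1.npz')['img'].astype(int)
    d=(abs(a-b).max(2)>60).astype(np.uint8);N,l,st,c=cv2.connectedComponentsWithStats(d)
    print(n,[(st[i].tolist()) for i in range(1,N) if st[i,4]>25])
```

```text
[ 0.59749636 -0.13007689  0.25288631]
scene box ((531.1602172851562, 154.68902587890625), (135.28048706054688, 363.9935302734375), 14.21091079711914) 0.0693812699073908
key [313. 165.] 65 [0.5171 0.212  0.0823] [518.1 211.7] [30.  35.1] 15.1
key [303. 175.] 76 [0.532  0.1558 0.0853] [533.  155.4] [30.9 34. ] 14.5
key [292. 185.] 76 [0.5449 0.0976 0.0827] [544.8  97. ] [32.6 30.3] 22.1
key [280. 195.] 91 [0.5602 0.0405 0.0895] [558.7  41.2] [33.4 30.9] 11.5
puck 53 [0.4824 0.2751 0.0898]
side box ((528.669677734375, 156.26707458496094), (130.30772399902344, 363.6173095703125), 13.152371406555176) 0.0699684130025251
key [280. 222.] 134 [0.5526 0.0502 0.0897] [553.1  48.7] [31.7 27.4] 12.0
key [275. 240.] 141 [0.5406 0.1047 0.0832] [541.1 104.4] [31.9 30.6] 15.6
key [268. 258.] 158 [0.5275 0.1614 0.084 ] [527.7 160.1] [32.7 29.5] 9.6
key [262. 279.] 168 [0.5137 0.2179 0.0835] [514.2 216.7] [32.4 29.5] 13.0
puck 192 [0.4828 0.2826 0.0898]
scene [[0, 0, 87, 158, 3355], [95, 0, 67, 52, 1704], [193, 11, 65, 77, 1545], [38, 50, 8, 12, 61], [26, 70, 9, 7, 33], [208, 74, 9, 9, 43], [0, 78, 37, 36, 593], [155, 81, 14, 8, 58], [186, 86, 14, 9, 29], [201, 92, 38, 26, 579], [241, 106, 6, 16, 38], [219, 118, 13, 8, 35], [206, 127, 51, 78, 2045], [19, 148, 45, 52, 925], [283, 148, 62, 57, 698]]
side [[267, 0, 45, 133, 3269], [390, 0, 74, 182, 5327], [494, 0, 38, 72, 1254], [471, 79, 53, 145, 3429], [459, 126, 11, 7, 55], [403, 186, 25, 61, 883], [525, 207, 6, 8, 32], [517, 223, 9, 10, 55], [537, 238, 9, 13, 63], [429, 247, 72, 108, 2498], [350, 249, 109, 171, 8094], [519, 278, 13, 10, 54], [457, 302, 14, 22, 153], [542, 412, 5, 8, 28]]
```

View pics/end.png

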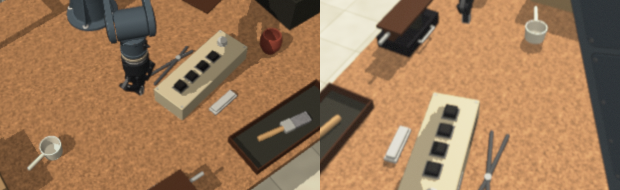

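The end view shows the arm clear of the box in the scene crop at (137,80). The ladle, crucible, ingot, tongs and puck stand where they were, and the nearest key in the row is raised. I'll hand the job in.

```bash
python3 -c "
from station import manip; print(manip.sign_off())"
```

```text
the job is handed in; nothing more can be done
None
```

The latched key was the one at the -y end of the row. I pressed it until it unlatched, it sprang up, and I handed the job in at about 20 s.

- **Finding it:** It showed about 5 N within roughly 0.3 mm of contact. The next key gave softly, 4.8 N well into its travel, so I took that one as free. I did not touch the other two keys.
- **Pressing it:** The first press reached 8.8 N and did not trip it; the wrist camera showed no rise. The second press read about 15 N against the key's stop, and the key released.
- **Key heights at the end:** The latched key rose from 84.8 to 89.7 mm in the wrist camera, about 5 mm. The side camera also shows 89.7 mm and the scene camera 89.5 mm. The other three keys stayed within 0.1 mm in the wrist camera; the scene and side cameras scatter by up to about 2 mm on them.
- **Loose things:** The puck measured within about 1.5 mm of its start. I judged the tongs, ingot, crucible and ladle only by comparing pictures, where none had visibly moved.
- **Arm:** It finished clear of the box, with the tool about 0.25 m up and beyond the box's -y end.

The two fixed cameras disagreed by about 7 mm sideways on key positions, so I aimed with their average and confirmed it with the wrist camera.

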